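Shorten the work-light arm by one hole and close its keeper

TASK

The telescoping work-light arm on the bench is one hole too long to stow. Press its sprung button, slide the inner tube into the outer tube just to the very next hole, not past it, and let the button pop up into that hole; feel for the hole and never push or press the arm hard (20 N at most). Then swing the hinged keeper strap over until it lies fully down across the inner tube behind the collar, and leave the tools and containers on the bench where they are.

Things in the scene. Friction and masses are not known exactly. Their poses are not given: they have to be found in the camera images.
- mount: Steel mount fixed to the bench: base plate 110 x 400 mm, 8 mm thick, under a fixed square outer tube 44 mm wide, top at 58 mm, from y = -150 to +90 mm. Origin on the bench under the tube's centre line; z up, y along the tube. The inner tube leaves it at the +y end and is pushed in toward -y.
- first_hole (a point): First hole in the slot along the outer tube's top (y = +40 mm of the mount, 58 mm up); axes as the mount's. The next hole lies 37 to 53 mm from it toward -y, differently each time and not given here; the third lies 50 mm beyond the next.
- slide (a joint): How far the inner tube (with button, collar, lamp head) is pushed in toward the mount's -y, in m: 0 at the start in the first hole, 0.037 to 0.053 in the next. It slides with about 3 N of friction. The button's shoulder has about 1.5 mm of play each way in a hole and otherwise blocks the tube.
- button (a joint): How far the sprung button is pressed, in m: 0 up (shoulder in a hole), 0.009 bottomed. Pressed over 0.0045 it frees the tube; off the hole it rides at 0.0045 under the tube's top wall by itself, without being held, and springs up to 0 on meeting a hole if nothing holds it down. Spring about 2 N at the top, 4.5 N half-way, 7 N at the bottom.
- pad (a point): Centre of the floor of the black thumb pad on the button (74 mm above the bench when up, 65 when bottomed); axes as the mount's. Pad 26 mm wide (x), 48 mm long (y, along the tube), an upright ridge 7 mm thick and 15 mm high at each end; the trough between them is 34 mm long, open at the sides. The pad moves with the inner tube: pushing a ridge slides the tube.
- hinge (a point): Hinge line of the keeper, 50 mm above the bench on the near side of the inner tube, at x = -36, y = +165 mm in the mount's frame; hinge axis along the tube (mount y).
- keeper (a joint): Keeper angle in rad: 0 fully down and level across the inner tube, 1.57 upright, up to 2.0 leaning back away from the tube toward the mount's -x. Stiff hinge (0.045 N m): it stays at any angle. It swings shut toward the mount's +x. The tube's collar, 44 mm square and 30 mm long, stops it from closing while the arm is still long.
- keeper_end (a point): Free end of the keeper, a flat steel strap 86 mm long from the hinge, 18 mm wide (along the tube) and 6 mm thick with a short upturned lip 12 mm high at its end. When down, the strap's upper face is 57 mm above the bench; the tube's collar beside it rises to 66 mm.
- screwdriver_mid (a point): Yellow screwdriver lying on the bench, not to be disturbed; point near its middle.
- wrench_mid (a point): Chrome wrench lying on the bench, not to be disturbed; point near its middle.
- hammer_mid (a point): Red claw hammer lying on the bench, not to be disturbed; point near its middle.
- bin_mid (a point): Clear parts bin 120 x 160 x 70 mm, not to be disturbed; its centre.
- jar_mid (a point): Glass jar 66 mm wide, 90 mm tall, not to be disturbed; its centre.
- tape_mid (a point): Tape measure 70 x 40 x 65 mm standing on the bench, not to be disturbed; its centre.

How it is judged:
By the outcome, as a careful person would: the job done as asked, in the order asked, and still so for the second after the job is handed in, with the robot touching nothing.
It also fails if it takes over 58 s, if anything falls off the work surface, if the arm or the gripper's body presses on something with over 40 N, if the wrist force passes 120 N, or if a joint passes its speed limit or range.

ROBOT

A 7-joint arm with a two-finger parallel gripper is mounted at the origin on the work surface. World frame = base frame: x ahead of the robot, y to its left, z up, the work surface at z = 0. Lengths are in m, angles in rad, forces in N, time in s.
With the tool pointing down it reaches from about 0.425 to 0.95 m from the base axis. Payload 4.7 kg.
Tool frame: the origin (TCP) lies at the very end of the fingers, on their centre line; the grasp point (between the pads) lies 19 mm behind it (r.hold_point_z is the distance from the TCP to the grasp point, in m); y points along the fingers, x is the direction in which the jaws open and shut, and the axes are right-handed (so a half turn about y gives the same grasp; the last joint's range is limited). The gripper opens to 87 mm and grips with 3 to 60 N. Pads are 19 mm wide; open, the fingers measure 117 mm over their backs; the gripper's body (75 mm by 190 mm) begins 51 mm behind the grasp point.
Start: joints at [1.142, 0.469, -0.049, 1.532, 0.024, 1.141, -0.082], TCP at [0.263, -0.622, 0.223] pointing down, gripper open.
Joint ranges: [-2.59, 2.59], [-0.33, 1.99], [-1.39, 1.29], [0.1, 2.45], [-1.04, 4.18], [0.21, 1.99], [-2.66, 2.66]. Speed limits (rad/s): [2.57, 2.57, 3.14, 3.14, 3.14, 3.14, 3.14].

INTERFACE

Orientations are given as a unit quaternion [x, y, z, w].
In Python, from bench import r, read_camera, camera_params gives the robot as it stands. The module is installed in compiled form; this text tells all that it offers.
- The arm moves only by the tool send_rows, never from a script. Its argument "deltas" is one flat list of numbers, 6 for each row, row after row: the shift along the world's x, y, z in mm, then the turn, a rotation vector about the world's x, y, z in rad. In form: [x, y, z, wx, wy, wz, x, y, z, wx, wy, wz, ...]. A call has 1 to 12 rows; each row shifts and turns the commanded pose from where the row before left it; what a row does not reach is not made up. A row lasts 1/10 s, in which the tool goes at most 50 mm and 8.59 degrees, less where a joint would pass 70% of its speed; a pose out of reach is approached as far as the arm can. A call is refused whole if a number of a shift passes 50 or a number of a turn 0.15, either way. A call with a gripper value outside its range is refused whole. "grip" is the finger opening in mm, from 0 to 87, set as the call begins (left out, the last holds). The fingers move at their own pace and stop on an object; "newtons" is the grip in N (left out, the last holds). Time passes only in rows, so rows that do not move let the fingers close. It gives the time, the measured TCP pose, the force and the opening at its end, in the units of the state.
- r.state(): the state, without advancing time (a new reading comes with each control period).
- read_camera(name): name is "side" or "top" or "wrist"; returns (picture, depth): 480x640x3 uint8, red, green, blue; 480x640 float32, m along the optical axis (not along the pixel's ray), 0 where there is no reading.
- camera_params(name): a dict with "fx", "fy", "cx", "cy" (pixels), "k1" (the pictures are not rectified: a ray, as slopes to the right and down, at radius r is drawn at 1 + k1 r^2 times it, then the intrinsics apply), "R" (3x3) and "t" (3): a world point X has camera coordinates R X + t; the wrist camera has in their place "hand_eye" (4x4, takes a point from camera to tool coordinates, whose origin is the TCP and whose axes are the tool frame's). Camera axes: x right, y down, z forward; pixel columns grow to the right and rows downward; lengths in m; the calibration is good to about 2 mm. A picture is of the moment at which its call begins: read the wrist's pose just before it. camera_params takes no time and is no camera call.
- r.sign_off(): hands the job in, once; it reports no verdict.
The state is a dict: "t": time; "qpos": joint angles; "qd": joint speeds; "joint_efforts": joint torques, N m; "ee_pos": TCP position; "tcp_rot": TCP orientation; "force": force on the tool from outside, world axes, zero at the start; "moment": the same for the moment, N m; "opening": opening from 0.0 (shut) to 1.0 (fully open).
Only numpy, scipy, OpenCV 4.12 (cv2) and the standard library are available. Lean on these libraries where they do the work, as an engineer would, in place of code of your own. Each camera call takes 0.05 s, during which the arm holds its last target.

## Working session

There is one attempt and no reset: what is moved stays moved. The work goes in short steps, Python scripts to look and compute and a tool call to move; the robot and the scene stay as the last step left them, time stands still between calls to the robot, and variables do not carry over. Pictures are saved under pics/ and viewed, and the job is handed in when it is done.

Besides the shell and the picture viewer there is one more tool, called after ">>>" as a command line: name --argument value ..., lists and objects as JSON in quotes. send_rows: Moves the arm, as the interface text tells. Its arguments: {"type":"object","properties":{"deltas":{"type":"array","items":{"type":"number"}},"grip":{"type":"number"},"newtons":{"type":"number"}},"required":["deltas"]}

```bash
mkdir -p pics; python3 - <<'E'
from bench import r, read_camera, camera_params
import cv2,numpy as np
s=r.state();print(s)
for n in ["side","top","wrist"]:
    p,d=read_camera(n);cv2.imwrite(f"pics/{n}0.png",p[:,:,::-1]);np.save(f"pics/{n}0.npy",d)
    c=camera_params(n);print(n,c)
E
```

```text
{'t': 0.0, 'qpos': array([ 1.14209212,  0.46947043, -0.04862027,  1.5337275 ,  0.02410528,
        1.14101851, -0.08233067]), 'qd': array([-0.00062182, -0.00105759, -0.00128526,  0.00133661,  0.00048694,
       -0.00021222,  0.00110974]), 'joint_efforts': array([-3.83909392e-04, -5.07976234e+01, -8.03603092e-02, -2.36152625e+01,
       -6.12882245e-02,  3.78443312e-02,  1.76990011e-04]), 'ee_pos': array([ 0.2625124 , -0.62118173,  0.22146578]), 'tcp_rot': array([-0.58895742,  0.39136216, -0.39013445,  0.58971173]), 'force': array([-4.40761359e-01, -6.87026724e-01,  5.70587141e-04]), 'moment': array([-0.00043671, -0.01262351, -0.04870421]), 'opening': 0.9988451179521936}
side {'fx': 458.6435584908017, 'fy': 458.6435584908017, 'cx': 320.3727872832148, 'cy': 240.6945443975606, 'k1': 0.021720520210124904, 'R': array([[ 0.99500198, -0.09983058, -0.00221488],
       [-0.07146636, -0.69645675, -0.7140312 ],
       [ 0.06973958,  0.71062075, -0.70011038]]), 't': array([-0.5850526 ,  0.12186526,  1.2996778 ])}
top {'fx': 493.5291000392058, 'fy': 493.5291000392058, 'cx': 307.387394662307, 'cy': 247.62153516694855, 'k1': -0.020832433809036054, 'R': array([[-0.00343776, -0.99998478, -0.00431477],
       [-0.98659594,  0.00409561, -0.16313088],
       [ 0.16314607,  0.00369614, -0.986595  ]]), 't': array([0.06320044, 0.62608395, 1.31273389])}
wrist {'fx': 381.23941629308814, 'fy': 381.23941629308814, 'cx': 324.4760863891971, 'cy': 242.70671268593242, 'k1': -0.0070118487670973026, 'hand_eye': array([[ 9.99999717e-01, -4.40855092e-04, -6.10359454e-04,
         4.45198866e-04],
       [ 4.56600358e-04, -2.89491695e-01,  9.57180417e-01,
        -1.61720502e-01],
       [-5.98671854e-04, -9.57180424e-01, -2.89491411e-01,
         7.98718281e-02],
       [ 0.00000000e+00,  0.00000000e+00,  0.00000000e+00,
         1.00000000e+00]])}
```

View pics/side0.png

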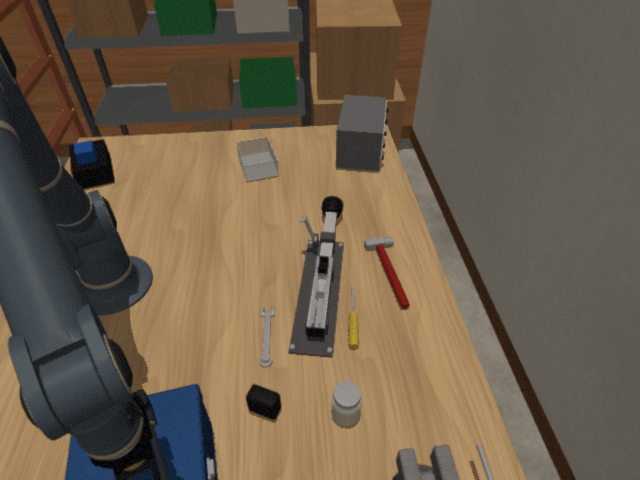

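View pics/top0.png

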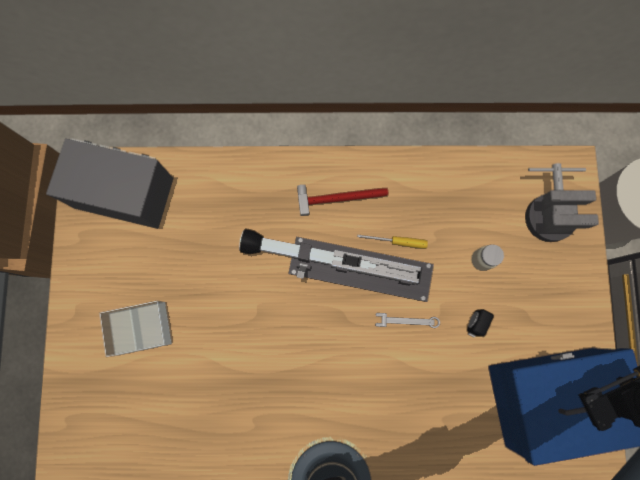

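View pics/wrist0.png

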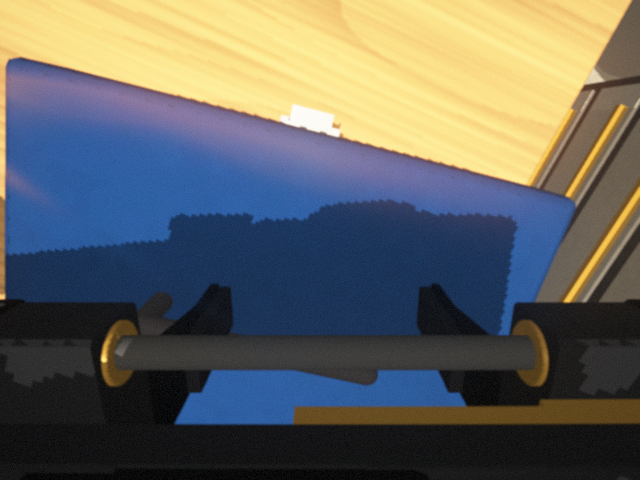

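```bash
cat > h.py <<'E'
from bench import r, read_camera, camera_params
import cv2,numpy as np
from scipy.spatial.transform import Rotation as Ro
def cam(n,s=None):
    c=camera_params(n)
    if n=="wrist":
        s=s or r.state();T=np.eye(4);T[:3,:3]=Ro.from_quat(s["tcp_rot"]).as_matrix();T[:3,3]=s["ee_pos"]
        W=np.linalg.inv(T@c["hand_eye"]);c["R"]=W[:3,:3];c["t"]=W[:3,3]
    return c
def ray(c,u,v):
    x=(u-c["cx"])/c["fx"];y=(v-c["cy"])/c["fy"];a,b=x,y
    for _ in range(20):
        k=1+c["k1"]*(a*a+b*b);a,b=x/k,y/k
    R=np.array(c["R"]);return -R.T@c["t"],R.T@np.array([a,b,1.])
def onz(c,u,v,z):
    o,d=ray(c,u,v);return o+d*(z-o[2])/d[2]
def proj(c,X):
    p=np.array(c["R"])@X+c["t"];a,b=p[:2]/p[2];k=1+c["k1"]*(a*a+b*b)
    return np.array([c["fx"]*a*k+c["cx"],c["fy"]*b*k+c["cy"]])
def tri(c1,p1,c2,p2):
    o1,d1=ray(c1,*p1);o2,d2=ray(c2,*p2);d1/=np.linalg.norm(d1);d2/=np.linalg.norm(d2)
    t=np.linalg.lstsq(np.c_[d1,-d2],o2-o1,rcond=None)[0];a=o1+d1*t[0];b=o2+d2*t[1]
    return (a+b)/2,np.linalg.norm(a-b)
E
python3 - <<'E'
import cv2
a=cv2.imread("pics/top0.png")[220:310,230:440];cv2.imwrite("pics/topc.png",cv2.resize(a,(798,342),interpolation=cv2.INTER_CUBIC))
a=cv2.imread("pics/side0.png")[190:360,280:370];cv2.imwrite("pics/sidec.png",cv2.resize(a,None,fx=3.5,fy=3.5,interpolation=cv2.INTER_CUBIC))
E
```

```text
(no output)
```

View pics/topc.png

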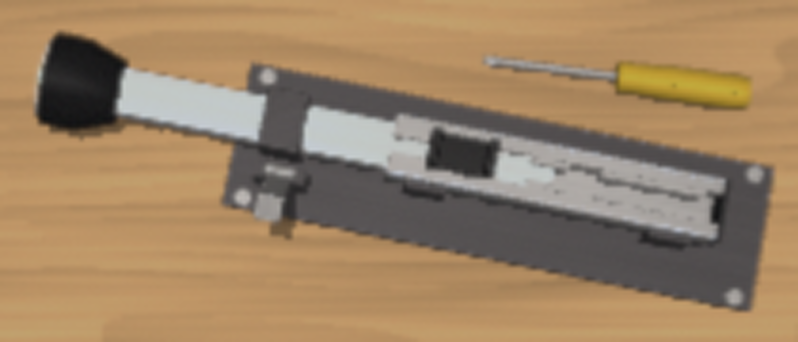

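View pics/sidec.png

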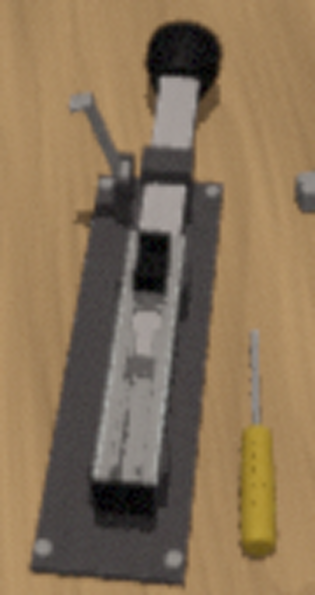

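```bash
python3 - <<'E'
from h import *
c=cam("top");s=cam("side")
f=lambda u,v:(u/3.8+230,v/3.8+220)
g=lambda u,v:(u/3.5+280,v/3.5+190)
C=[onz(c,*f(*p),.008)[:2] for p in [(255,64),(774,166),(750,310),(222,206)]]
print(np.round(C,4));
for i in range(4):print(np.linalg.norm(C[i]-C[(i+1)%4]))
S=[onz(s,*g(*p),.008)[:2] for p in [(97,176),(221,185),(184,583),(30,570)]];print("side",np.round(S,4))
m=np.mean(C,0);y=(C[0]-C[1]+C[3]-C[2]);y/=np.linalg.norm(y);print("centre",m,"ydir",y,np.arctan2(-y[0],y[1]))
x=np.array([y[1],-y[0]])
M=lambda P:(np.round([(P[:2]-m)@x,(P[:2]-m)@y],4))
for n,p,z in [("padL",(430,152),.074),("padR",(497,158),.074),("padmid",(463,155),.078),("tubeEnd+y",(393,148),.058),("tubeEnd-y",(720,208),.058),("collarL",(262,125),.066),("collarR",(305,130),.066),("keepertip",(268,208),.13)]:
    P=onz(c,*f(*p),z);print(n,np.round(P,4),M(P))
P,e=tri(c,f(268,205),s,g(82,101));print("tip",P,e,M(P))
P,e=tri(c,f(463,152),s,g(152,260));print("pad",P,e,M(P))
np.savez("m.npz",m=m,x=x,y=y)
E
```

```text
[[ 0.6649  0.0903]
 [ 0.5858 -0.2974]
 [ 0.4788 -0.2749]
 [ 0.5575  0.1149]]
0.3957687641636886
0.1093865291682519
0.3977268089332298
0.11022046744902292
side [[ 0.56    0.1111]
 [ 0.667   0.0888]
 [ 0.5879 -0.3   ]
 [ 0.4814 -0.2787]]
centre [ 0.57174958 -0.09178483] ydir [0.19895109 0.98000942] -0.200287499930747
padL [ 0.5882 -0.036   0.074 ] [0.0051 0.058 ]
padR [ 0.5837 -0.0836  0.074 ] [0.0101 0.0104]
padmid [ 0.5854 -0.0591  0.078 ] [0.0069 0.0348]
tubeEnd+y [ 0.5935 -0.0104  0.058 ] [0.0051 0.0841]
tubeEnd-y [ 0.549  -0.2446  0.058 ] [ 0.0081 -0.1542]
collarL [0.6094 0.0839 0.066 ] [0.002  0.1796]
collarR [0.6057 0.053  0.066 ] [0.0044 0.1486]
keepertip [0.5425 0.0785 0.13  ] [-0.0625  0.161 ]
tip [0.54635833 0.07861846 0.125998  ] 0.0027014532502921376 [-0.0588  0.1619]
pad [ 0.58901872 -0.05895541  0.07922516] 0.0031637790731914883 [0.0104 0.0356]
```

```bash
python3 - <<'E'
from h import *
s=r.state();R=Ro.from_quat(s["tcp_rot"]).as_matrix();print(R.round(3))
m=np.load("m.npz");x=np.append(m["x"],0);d=np.array([0,0,-1.])
for sg in (1,-1):
    T=np.c_[sg*x,d,np.cross(sg*x,d)];print(sg,Ro.from_matrix(T@R.T).as_rotvec())
E
```

```text
[[ 0.389 -0.001  0.921]
 [-0.921  0.001  0.389]
 [-0.001 -1.    -0.   ]]
1 [-9.19287683e-04 -1.21998541e-03  9.70683991e-01]
-1 [-1.43904589e-03  1.08435491e-03 -2.17090802e+00]
```

>>> send_rows --deltas '[20,34,3,0,0,0.06,20,34,3,0,0,0.06,20,34,3,0,0,0.06,20,34,3,0,0,0.06,20,34,3,0,0,0.06,20,34,3,0,0,0.06,20,34,3,0,0,0.06,20,34,3,0,0,0.06]' --grip 0 --newtons 20

```text
t: 0.95
ee_pos: [0.4232, -0.3482, 0.2465]
tcp_rot: [0.666, -0.239, 0.239, -0.666]
force: [0.3, 0.3, -0.0]
opening: 0.357
```

>>> send_rows --deltas '[20,34,0,0,0,0.06,20,34,0,0,0,0.06,20,34,0,0,0,0.06,20,34,0,0,0,0.06,20,34,0,0,0,0.06,20,34,0,0,0,0.06,20,34,0,0,0,0.06,20,34,0,0,0,0.06,0,0,0,0,0,0,0,0,0,0,0,0]'

```text
t: 1.95
ee_pos: [0.5827, -0.0769, 0.2461]
tcp_rot: [-0.703, 0.074, -0.073, 0.703]
force: [-0.1, -0.7, -1.0]
opening: 0.001
```

```bash
python3 - <<'E'
from h import *
s=r.state();print(s["t"],s["ee_pos"],s["force"],s["opening"]);R=Ro.from_quat(s["tcp_rot"]).as_matrix();print(R.round(4))
import pickle;pickle.dump(s,open("pics/w1.pkl","wb"))
p,d=read_camera("wrist");cv2.imwrite("pics/w1.png",p[:,:,::-1]);np.save("pics/w1.npy",d)
E
```

```text
1.95 [ 0.58273028 -0.07688339  0.24609801] [-0.13094085 -0.712866   -0.97624544] 0.0010739283668512434
[[ 9.782e-01 -9.000e-04  2.075e-01]
 [-2.075e-01  1.000e-04  9.782e-01]
 [-9.000e-04 -1.000e+00 -1.000e-04]]
```

View pics/w1.png

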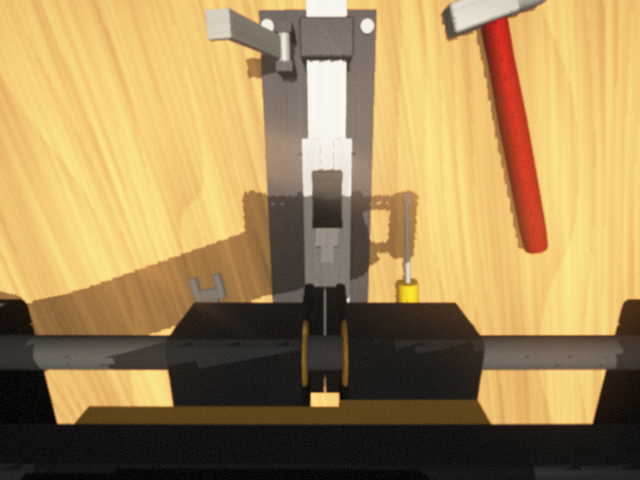

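```bash
python3 - <<'E'
import cv2
a=cv2.imread("pics/w1.png")[125:275,270:385];cv2.imwrite("pics/w1c.png",cv2.resize(a,None,fx=4,fy=4,interpolation=cv2.INTER_CUBIC))
E
```

```text
(no output)
```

View pics/w1c.png

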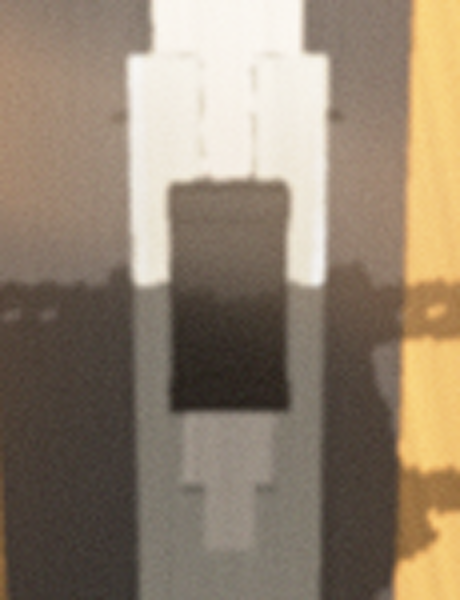

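```bash
python3 - <<'E'
from h import *
import pickle
s=pickle.load(open("pics/w1.pkl","rb"));c=cam("wrist",s)
f=lambda u,v:(u/4+270,v/4+125)
E=lambda u,v,z:onz(c,*f(u,v),z)[:2]
e0=(E(128,55,.058)+E(328,55,.058))/2; e1=(E(137,480,.058)+E(322,480,.058))/2
y=(e0-e1);y/=np.linalg.norm(y);print("yaw",np.arctan2(-y[0],y[1]),"width",np.linalg.norm(E(128,55,.058)-E(328,55,.058)),np.linalg.norm(E(137,480,.058)-E(322,480,.058)))
x=np.array([y[1],-y[0]]);o=e0-.09*y;print("origin",o)
M=lambda P:np.round([(P-o)@x,(P-o)@y],4)
for n,p,z in [("padfarL",(170,180),.089),("padfarR",(288,180),.089),("padnearL",(172,410),.074),("padnearR",(290,410),.074),("padnear89",(230,380),.089),("hole end",(230,488),.058),("slotend",(230,548),.058),("slotendinner",(230,548),.05)]:
    print(n,M(E(*p,z)))
# full image keeper/collar
F=lambda u,v,z:M(onz(c,u,v,z)[:2])
print("collar",F(302,18,.066),F(353,18,.066),F(302,48,.066),F(353,48,.066)); print("plate",F(260,10,.008),F(376,10,.008))
print("tip",[F(220,24,z) for z in (.12,.13,.14)])
np.savez("m2.npz",o=o,x=x,y=y)
d=np.load("pics/w1.npy");print(d[150:260:10,326],d[90,326])
E
```

```text
yaw -0.20408686719943417 width 0.04430061891624133 0.04441285793214226
origin [ 0.58133988 -0.09705711]
padfarL [-0.0122  0.066 ]
padfarR [0.0121 0.0658]
padnearL [-0.013  0.013]
padnearR [0.0136 0.0129]
padnear89 [0.     0.0235]
hole end [ 0.0001 -0.0105]
slotend [ 0.0001 -0.0258]
slotendinner [ 0.0001 -0.0287]
collar [-0.0196  0.1833] [0.021  0.1831] [-0.0201  0.1616] [0.0214 0.1614]
plate [-0.0614  0.2044] [0.0461 0.2038]
tip [array([-0.0722,  0.1669]), array([-0.0697,  0.1645]), array([-0.0673,  0.1622])]
[0.3488616  0.35182837 0.32803357 0.31943086 0.33481887 0.33787748
 0.34120694 0.3286306  0.3699566  0.37361795 0.37651068] 0.33390033
```

>>> send_rows --deltas '[6,16,-10,0,0,0.005,0,0,-20,0,0,0,0,0,-20,0,0,0,0,0,-20,0,0,0,0,0,-20,0,0,0,0,0,-20,0,0,0,0,0,-20,0,0,0,0,0,-10,0,0,0,0,0,0,0,0,0,0,0,0,0,0,0]'

```text
t: 3.0
ee_pos: [0.5891, -0.0625, 0.1072]
tcp_rot: [0.703, -0.073, 0.073, -0.703]
force: [0.9, 0.0, 0.7]
opening: 0.003
```

```bash
python3 - <<'E'
from h import *
s=r.state();print(s["t"],s["ee_pos"],s["force"]);m=np.load("m2.npz");P=s["ee_pos"][:2]-m["o"];print("mount",P@m["x"],P@m["y"])
p,d=read_camera("wrist");cv2.imwrite("pics/w2.png",p[:,:,::-1])
p,d=read_camera("side");cv2.imwrite("pics/s2.png",cv2.resize(p[160:380,240:420,::-1],None,fx=2.7,fy=2.7))
E
```

```text
3.0 [ 0.58911105 -0.06251072  0.10721321] [0.89924327 0.03464425 0.6583787 ]
mount 0.0006082729062627393 0.035404431886630394
```

View pics/w2.png

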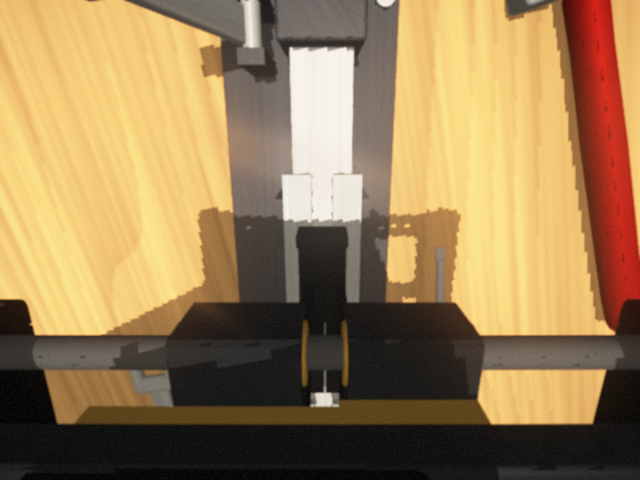

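View pics/s2.png

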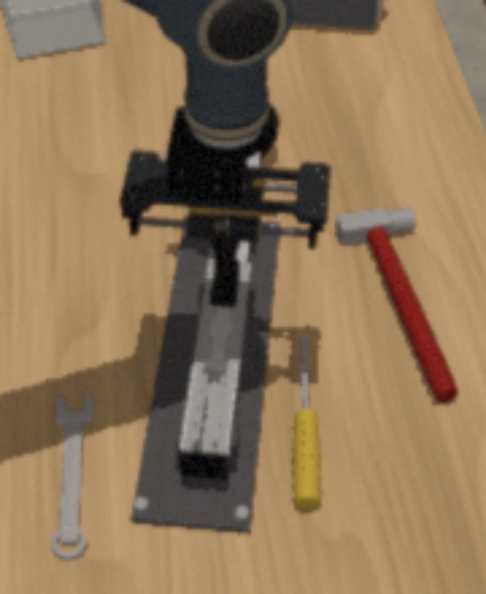

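>>> send_rows --deltas '[0,1.5,-8,0,0,0,0,0,-6,0,0,0,0,0,-4,0,0,0,0,0,-4,0,0,0,0,0,-3,0,0,0,0,0,-2,0,0,0,0,0,0,0,0,0,0,0,0,0,0,0]'

```text
t: 3.9
ee_pos: [0.5889, -0.0603, 0.0796]
tcp_rot: [-0.703, 0.073, -0.073, 0.703]
force: [0.1, 0.9, 0.2]
opening: 0.002
```

>>> send_rows --deltas '[0,0,-2,0,0,0,0,0,-2,0,0,0,0,0,-2,0,0,0,0,0,-2,0,0,0,0,0,0,0,0,0]'

```text
t: 4.4
ee_pos: [0.5888, -0.0603, 0.0716]
tcp_rot: [0.703, -0.073, 0.073, -0.703]
force: [-0.2, -0.9, 3.0]
opening: 0.005
```

>>> send_rows --deltas '[0,0,-1.5,0,0,0,0,0,-1.5,0,0,0,0,0,-1,0,0,0,0,0,0,0,0,0,0,0,0,0,0,0]'

```text
t: 4.9
ee_pos: [0.5889, -0.0603, 0.0678]
tcp_rot: [0.703, -0.073, 0.073, -0.703]
force: [-1.5, -0.9, 5.3]
opening: 0.004
```

>>> send_rows --deltas '[-0.2,-1,0,0,0,0,-0.2,-1,0,0,0,0,-0.2,-1,0,0,0,0,-0.2,-1,0,0,0,0,-0.2,-1,0,0,0,0,-0.2,-1,0,0,0,0]'

```text
t: 5.5
ee_pos: [0.5881, -0.0644, 0.068]
tcp_rot: [-0.703, 0.072, -0.073, 0.704]
force: [-2.1, 2.7, 4.9]
opening: 0.006
```

>>> send_rows --deltas '[-0.2,-1,0,0,0,0,-0.2,-1,0,0,0,0,-0.2,-1,0,0,0,0,-0.2,-1,0,0,0,0,0,0,0,0,0,0]'

```text
t: 6.0
ee_pos: [0.5871, -0.0686, 0.0679]
tcp_rot: [-0.703, 0.072, -0.073, 0.704]
force: [0.5, 3.4, 5.2]
opening: 0.009
```

>>> send_rows --deltas '[-0.2,-1,0,0,0,0,-0.2,-1,0,0,0,0,-0.2,-1,0,0,0,0,-0.2,-1,0,0,0,0,-0.2,-1,0,0,0,0,0,0,0,0,0,0]'

```text
t: 6.6
ee_pos: [0.5861, -0.0736, 0.0679]
tcp_rot: [-0.703, 0.072, -0.073, 0.704]
force: [-1.0, 2.6, 4.7]
opening: 0.009
```

>>> send_rows --deltas '[0,0,2,0,0,0,0,0,2,0,0,0,0,0,2,0,0,0,0,0,3,0,0,0,0,0,0,0,0,0]'

```text
t: 7.1
ee_pos: [0.5859, -0.0757, 0.0768]
tcp_rot: [0.703, -0.073, 0.073, -0.703]
force: [-0.4, 0.1, 0.1]
opening: 0.005
```

```bash
python3 - <<'E'
from h import *
s=r.state();m=np.load("m2.npz");P=s["ee_pos"][:2]-m["o"];print("mount",P@m["x"],P@m["y"],s["ee_pos"],s["force"])
import pickle;pickle.dump(s,open("pics/w3.pkl","wb"))
p,d=read_camera("wrist");cv2.imwrite("pics/w3.png",p[:320,:,::-1])
E
```

```text
mount 0.00014432218278168029 0.021797246465854493 [ 0.58589892 -0.07574148  0.07676517] [-0.36927953  0.08513117  0.05955601]
```

View pics/w3.png

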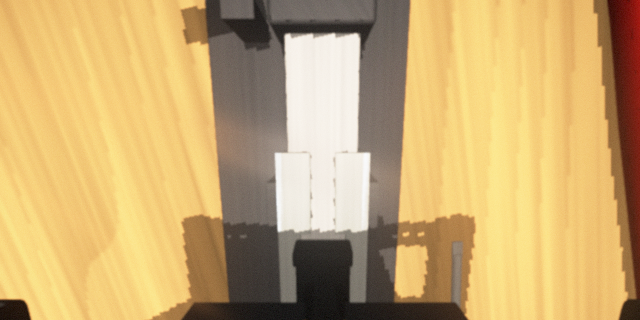

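```bash
python3 - <<'E'
from h import *
import pickle
s=pickle.load(open("pics/w3.pkl","rb"));c=cam("wrist",s);m=np.load("m2.npz")
F=lambda u,v,z:[round(float((onz(c,u,v,z)[:2]-m["o"])@m[k]),4) for k in "xy"]
print("padfar",F(323,241,.0845),F(323,241,.089),"tube end",F(292,153,.058),"collar",F(322,24,.066))
E
```

```text
padfar [-0.0001, 0.0555] [-0.0, 0.0568] tube end [-0.0143, 0.09] collar [-0.0002, 0.1413]
```

>>> send_rows --deltas '[-0.4,-2,0,0,0,0,-0.4,-2,0,0,0,0,-0.4,-2,0,0,0,0,-0.4,-2,0,0,0,0,-0.4,-2,0,0,0,0,-0.4,-2,0,0,0,0,-0.4,-2,0,0,0,0,-0.4,-2,0,0,0,0,-0.4,-2,0,0,0,0,0,0,0,0,0,0]'

```text
t: 8.15
ee_pos: [0.5824, -0.0914, 0.0765]
tcp_rot: [-0.703, 0.072, -0.072, 0.704]
force: [0.7, 4.8, -0.1]
opening: 0.007
```

>>> send_rows --deltas '[-0.2,-1,0,0,0,0,-0.2,-1,0,0,0,0,-0.2,-1,0,0,0,0,-0.2,-1,0,0,0,0,-0.2,-1,0,0,0,0,-0.2,-1,0,0,0,0,-0.2,-1,0,0,0,0,-0.2,-1,0,0,0,0]'

```text
t: 8.95
ee_pos: [0.5805, -0.101, 0.0767]
tcp_rot: [-0.703, 0.073, -0.072, 0.703]
force: [-0.1, 4.3, 2.6]
opening: 0.003
```

>>> send_rows --deltas '[0,0,0,0,0,0]'

```text
t: 9.05
ee_pos: [0.5804, -0.1023, 0.0766]
tcp_rot: [0.704, -0.073, 0.073, -0.703]
force: [0.3, 1.8, 1.6]
opening: 0.002
```

>>> send_rows --deltas '[-0.1,-0.5,0,0,0,0,-0.1,-0.5,0,0,0,0,-0.1,-0.5,0,0,0,0]'

```text
t: 9.35
ee_pos: [0.5802, -0.1032, 0.0766]
tcp_rot: [0.703, -0.073, 0.073, -0.703]
force: [-0.1, 3.3, 0.9]
opening: 0.007
```

>>> send_rows --deltas '[-0.1,-0.5,0,0,0,0,-0.1,-0.5,0,0,0,0]'

```text
t: 9.55
ee_pos: [0.5801, -0.1039, 0.0766]
tcp_rot: [0.703, -0.073, 0.073, -0.703]
force: [0.4, 2.9, 1.9]
opening: 0.007
```

>>> send_rows --deltas '[-0.1,-0.5,0,0,0,0,-0.1,-0.5,0,0,0,0]'

```text
t: 9.75
ee_pos: [0.58, -0.1043, 0.0766]
tcp_rot: [-0.703, 0.073, -0.073, 0.704]
force: [1.0, 4.4, 1.1]
opening: 0.007
```

>>> send_rows --deltas '[-0.1,-0.5,0,0,0,0,-0.1,-0.5,0,0,0,0]'

```text
t: 9.95
ee_pos: [0.5799, -0.1043, 0.0766]
tcp_rot: [-0.703, 0.072, -0.073, 0.704]
force: [-0.7, 5.9, 1.6]
opening: 0.009
```

>>> send_rows --deltas '[-0.1,-0.5,0,0,0,0,-0.1,-0.5,0,0,0,0]'

```text
t: 10.15
ee_pos: [0.58, -0.1044, 0.0766]
tcp_rot: [-0.702, 0.072, -0.073, 0.704]
force: [0.7, 8.7, 0.7]
opening: 0.004
```

```bash
python3 - <<'E'
from h import *
s=r.state();m=np.load("m2.npz");P=s["ee_pos"][:2]-m["o"];print("mount",P@m["x"],P@m["y"],s["ee_pos"],s["force"])
import pickle;pickle.dump(s,open("pics/w4.pkl","wb"))
p,d=read_camera("wrist");cv2.imwrite("pics/w4.png",p[:320,:,::-1])
print(d[215:320:4,323])
print(np.load("pics/w1.npy")[170:230:5,326])
E
```

```text
mount 0.00012736532936004875 -0.007454085161881913 [ 0.57995386 -0.10438231  0.07663809] [0.70716542 8.73758204 0.71082546]
[0.19257505 0.19445246 0.19453584 0.19497786 0.19511853 0.19439562
 0.1972659  0.1703971  0.16493775 0.15884288 0.15841676 0.15931268
 0.15811022 0.16006187 0.1774595  0.17723818 0.17749389 0.17867692
 0.17470811 0.1696079  0.16713384 0.16273768 0.1594176  0.15512955
 0.15287746 0.15159263 0.15159012]
[0.32803357 0.         0.31943086 0.3340621  0.33481887 0.3363747
 0.33787748 0.33941925 0.34120694 0.34188816 0.3286306  0.3292118 ]
```

View pics/w4.png

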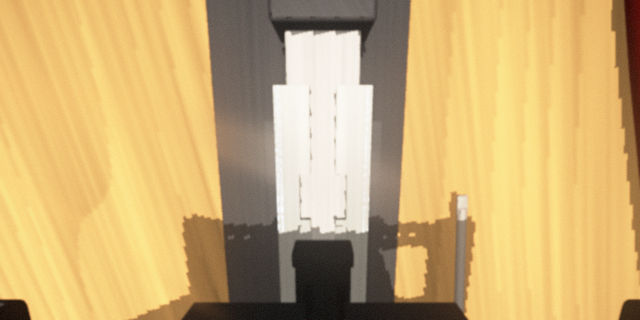

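>>> send_rows --deltas '[0.2,1,0,0,0,0,0.4,2,0,0,0,0,0.6,3,0,0,0,0,0,0,4,0,0,0,0,0,10,0,0,0,0,0,15,0,0,0,0,0,20,0,0,0,0,0,25,0,0,0,0,0,25,0,0,0,0,-20,20,0,0,0,0,-20,0,0,0,0,0,0,0,0,0,0]'

```text
t: 11.4
ee_pos: [0.5809, -0.1449, 0.1976]
tcp_rot: [0.704, -0.074, 0.076, -0.702]
force: [-0.0, -0.9, -0.3]
opening: 0.009
```

```bash
python3 - <<'E'
from h import *
s=r.state();m=np.load("m2.npz");P=s["ee_pos"][:2]-m["o"];print("mount",P@m["x"],P@m["y"],s["ee_pos"],s["force"])
import pickle;pickle.dump(s,open("pics/w5.pkl","wb"))
p,d=read_camera("wrist");cv2.imwrite("pics/w5.png",p[:320,:,::-1]);np.save("pics/w5.npy",d)
E
```

```text
mount 0.009316916237404937 -0.04697637313619859 [ 0.58094259 -0.14494684  0.1976066 ] [-0.02426948 -0.85513292 -0.29780393]
```

View pics/w5.png

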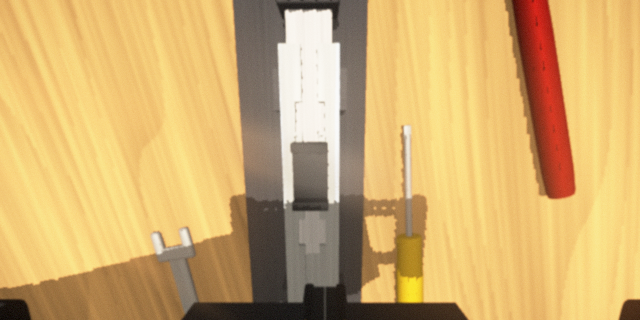

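```bash
python3 - <<'E'
from h import *
import pickle
s=pickle.load(open("pics/w5.pkl","rb"));c=cam("wrist",s);m=np.load("m2.npz");d=np.load("pics/w5.npy")
s1=pickle.load(open("pics/w1.pkl","rb"));c1=cam("wrist",s1);d1=np.load("pics/w1.npy")
def W(c,d,u,v):
    o,q=ray(c,u,v);X=o+q*d[v,u];P=X[:2]-m["o"];return [round(float(a)*1000,1) for a in (P@m["x"],P@m["y"],X[2])]
for v in range(138,216,5):print(v,W(c,d,310,v))
print("tube top",W(c,d,287,100),W(c,d,287,130),W(c,d,334,100))
print("w1");
for v in range(168,232,5):print(v,W(c1,d1,326,v))
print("tube top",W(c1,d1,306,160),W(c1,d1,346,160))
E
```

```text
138 [-0.7, 24.4, 49.4]
143 [0.6, 22.2, 89.2]
148 [0.5, 18.8, 88.5]
153 [-0.1, 14.5, 74.1]
158 [-0.1, 10.9, 73.5]
163 [-0.2, 7.2, 73.0]
168 [-0.2, 3.8, 74.8]
173 [-0.4, -0.1, 73.1]
178 [-0.4, -3.7, 73.7]
183 [-0.5, -7.5, 73.2]
188 [-0.5, -11.1, 73.9]
193 [-0.6, -14.7, 74.9]
198 [-0.6, -18.4, 75.7]
203 [-0.2, -19.6, 88.7]
208 [-0.3, -23.2, 89.1]
213 [-1.8, -35.7, 49.3]
tube top [-17.1, 52.1, 56.1] [-17.8, 30.6, 57.4] [18.0, 51.8, 56.7]
w1
168 [-1.0, 63.5, 49.1]
173 [-1.1, 63.2, 87.0]
178 [-1.1, 59.2, 87.7]
183 [-1.1, 53.0, 73.1]
188 [-1.1, 48.7, 73.6]
193 [-1.1, 44.2, 73.2]
198 [-1.2, 40.0, 74.9]
203 [-1.2, 35.3, 73.4]
208 [-1.2, 30.7, 73.3]
213 [-1.2, 26.2, 73.1]
218 [-1.2, 23.2, 80.3]
223 [-1.3, 20.4, 86.9]
228 [-1.2, 6.2, 49.7]
tube top [-19.0, 71.6, 57.2] [17.1, 71.4, 57.5]
```

>>> send_rows --deltas '[-11.5,38.5,0,0,0,0,-11.5,38.5,0,0,0,0,-11.5,38.5,0,0,0,0,-11.5,38.5,0,0,0,0,-11.5,38.5,0,0,0,0,-11.5,38.5,0,0,0,0,0,0,0,0,0,0,0,0,0,0,0,0]'

```text
t: 12.25
ee_pos: [0.5109, 0.092, 0.1958]
tcp_rot: [0.704, -0.071, 0.071, -0.703]
force: [-0.1, -1.0, -0.2]
opening: 0.009
```

```bash
python3 - <<'E'
from h import *
s=r.state();m=np.load("m2.npz");P=s["ee_pos"][:2]-m["o"];print("mount",P@m["x"],P@m["y"],s["ee_pos"],s["force"],Ro.from_quat(s["tcp_rot"]).as_matrix().round(3))
p,d=read_camera("top");a=p[200:330,220:450,::-1];cv2.imwrite("pics/t6.png",cv2.resize(a,None,fx=3.4,fy=3.4))
p,d=read_camera("side");a=p[150:360,240:420,::-1];cv2.imwrite("pics/s6.png",cv2.resize(a,None,fx=2.8,fy=2.8))
E
```

```text
mount -0.10732447349977661 0.17088160742214398 [0.51087587 0.09202988 0.19583311] [-0.13661913 -1.0248192  -0.19931759] [[ 0.98  -0.     0.201]
 [-0.201 -0.     0.98 ]
 [-0.    -1.    -0.   ]]
```

View pics/t6.png

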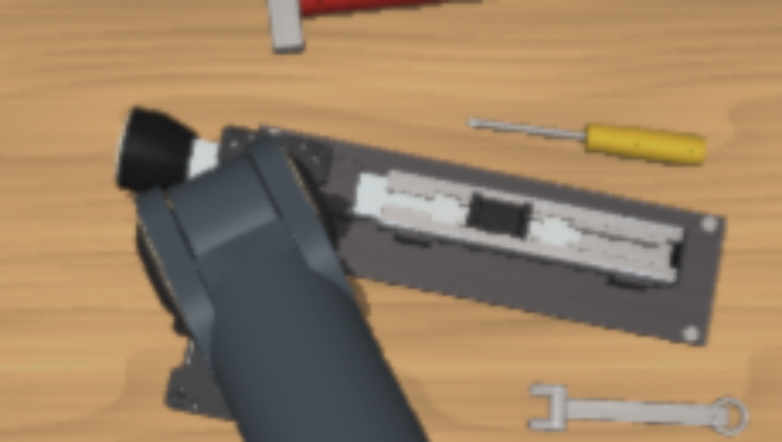

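View pics/s6.png

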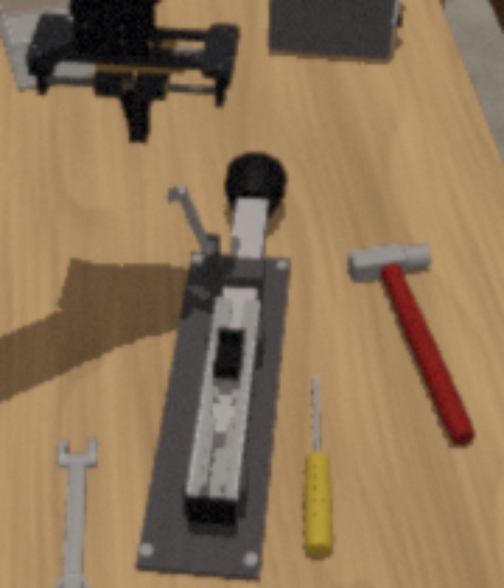

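>>> send_rows --deltas '[-1,-5,-10,0,0,0,0,0,-20,0,0,0,0,0,-20,0,0,0,0,0,-20,0,0,0,0,0,-16,0,0,0,0,0,-8,0,0,0,0,0,0,0,0,0,0,0,0,0,0,0]'

```text
t: 13.15
ee_pos: [0.5111, 0.0848, 0.1018]
tcp_rot: [-0.703, 0.073, -0.073, 0.703]
force: [-0.0, 0.4, 0.1]
opening: 0.009
```

```bash
python3 - <<'E'
from h import *
s=r.state();m=np.load("m2.npz");P=s["ee_pos"][:2]-m["o"];print("mount",P@m["x"],P@m["y"],s["ee_pos"],s["force"])
p,d=read_camera("side");a=p[150:300,260:400,::-1];cv2.imwrite("pics/s7.png",cv2.resize(a,None,fx=4,fy=4))
E
```

```text
mount -0.10567389405773325 0.16386757266026455 [0.51107063 0.08482689 0.10176521] [-0.03092727  0.44056671  0.10976777]
```

View pics/s7.png

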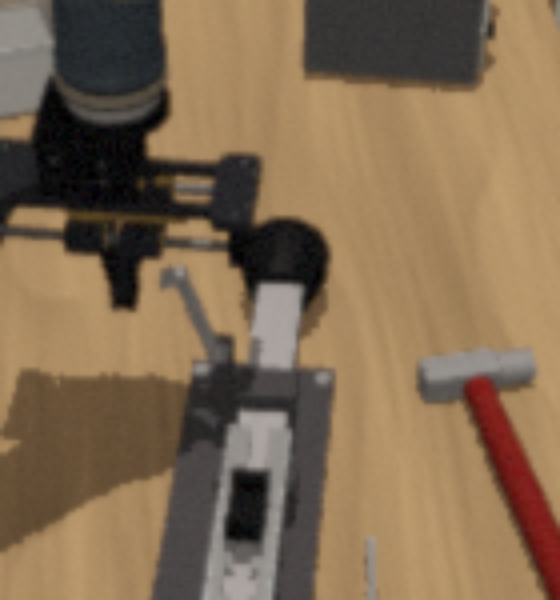

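>>> send_rows --deltas '[4.9,-1,0,0,0,0,4.9,-1,0,0,0,0,4.9,-1,0,0,0,0,4.9,-1,0,0,0,0,4.9,-1,0,0,0,0,4.9,-1,0,0,0,0,4.9,-1,0,0,0,0,4.9,-1,0,0,0,0]'

```text
t: 14.0
ee_pos: [0.5504, 0.0771, 0.1015]
tcp_rot: [-0.703, 0.073, -0.073, 0.703]
force: [-0.5, 0.1, 1.7]
opening: 0.003
```

>>> send_rows --deltas '[4.9,-1,0,0,0,0,4.9,-1,0,0,0,0,4.9,-1,0,0,0,0,4.9,-1,0,0,0,0]'

```text
t: 14.4
ee_pos: [0.5699, 0.0731, 0.1015]
tcp_rot: [0.703, -0.073, 0.073, -0.703]
force: [-0.4, 0.1, 0.0]
opening: 0.01
```

```bash
python3 - <<'E'
from h import *
s=r.state();m=np.load("m2.npz");P=s["ee_pos"][:2]-m["o"];print("mount",P@m["x"],P@m["y"],s["ee_pos"],s["force"])
p,d=read_camera("side");a=p[150:300,260:400,::-1];cv2.imwrite("pics/s8.png",cv2.resize(a,None,fx=4,fy=4))
E
```

```text
mount -0.045705130371588416 0.16428148065207085 [0.56987872 0.07307815 0.10148954] [-0.44911429  0.143135    0.03333335]
```

View pics/s8.png

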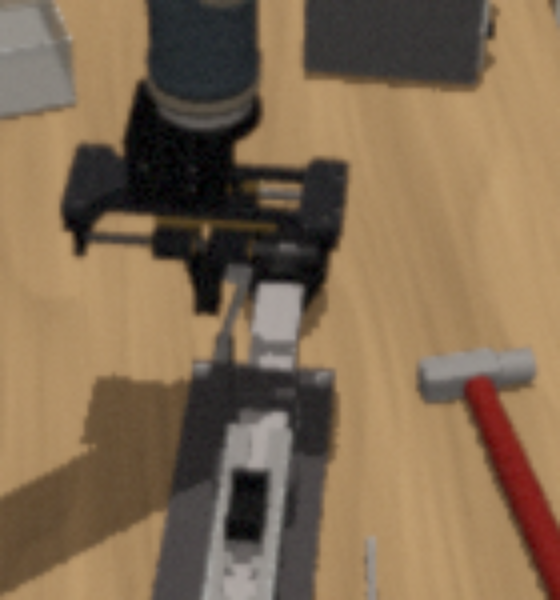

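>>> send_rows --deltas '[4.9,-1,0,0,0,0,4.9,-1,0,0,0,0,4.9,-1,0,0,0,0,4.9,-1,0,0,0,0,4.9,-1,0,0,0,0,4.9,-1,0,0,0,0,4.9,-1,0,0,0,0,4.9,-1,0,0,0,0]'

```text
t: 15.25
ee_pos: [0.6091, 0.0652, 0.1016]
tcp_rot: [-0.703, 0.073, -0.073, 0.703]
force: [-0.6, -0.9, 0.3]
opening: 0.006
```

```bash
python3 - <<'E'
from h import *
s=r.state();m=np.load("m2.npz");P=s["ee_pos"][:2]-m["o"];print("mount",P@m["x"],P@m["y"],s["ee_pos"],s["force"])
p,d=read_camera("side");a=p[150:300,260:400,::-1];cv2.imwrite("pics/s9.png",cv2.resize(a,None,fx=4,fy=4))
E
```

```text
mount -0.005651398531287124 0.164479155217827 [0.60914126 0.06515391 0.10159544] [-0.61367827 -0.85380525  0.29777491]
```

View pics/s9.png

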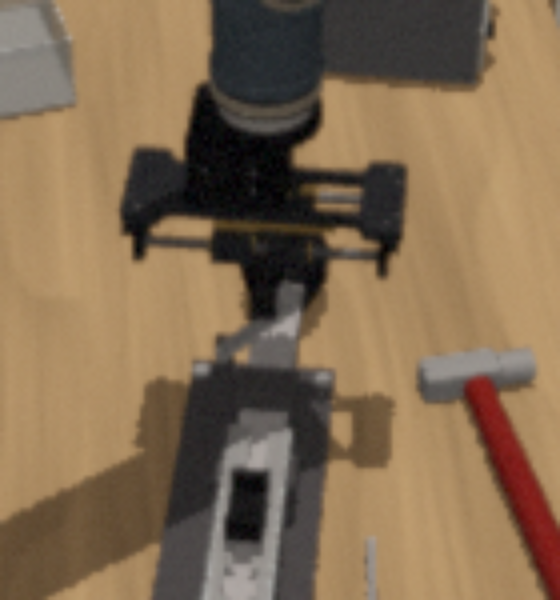

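>>> send_rows --deltas '[1,0,-5,0,0,0,1,0,-5,0,0,0,1,0,-5,0,0,0,0,0,-5,0,0,0,0,0,-5,0,0,0,0,0,-5,0,0,0,0,0,-4,0,0,0,0,0,-3,0,0,0,0,0,0,0,0,0]'

```text
t: 16.2
ee_pos: [0.6112, 0.0651, 0.064]
tcp_rot: [0.703, -0.073, 0.072, -0.703]
force: [0.1, 0.4, -0.4]
opening: 0.007
```

>>> send_rows --deltas '[0,0,-1.5,0,0,0,0,0,-1.5,0,0,0,0,0,-1.5,0,0,0,0,0,0,0,0,0]'

```text
t: 16.6
ee_pos: [0.6116, 0.0652, 0.06]
tcp_rot: [-0.703, 0.073, -0.073, 0.703]
force: [-0.0, -0.6, 0.2]
opening: 0.005
```

>>> send_rows --deltas '[0,0,-1,0,0,0,0,0,-1,0,0,0,0,0,0,0,0,0]'

```text
t: 16.9
ee_pos: [0.6116, 0.0653, 0.0579]
tcp_rot: [-0.703, 0.073, -0.073, 0.703]
force: [-0.4, -0.6, 0.3]
opening: 0.004
```

>>> send_rows --deltas '[0,0,-1,0,0,0,0,0,0,0,0,0]'

```text
t: 17.1
ee_pos: [0.6117, 0.0653, 0.0574]
tcp_rot: [0.703, -0.073, 0.073, -0.703]
force: [-0.9, -0.6, 3.4]
opening: 0.007
```

```bash
python3 - <<'E'
from h import *
s=r.state();m=np.load("m2.npz");P=s["ee_pos"][:2]-m["o"];print("mount",P@m["x"],P@m["y"],s["ee_pos"],s["force"])
p,d=read_camera("side");a=p[150:300,260:400,::-1];cv2.imwrite("pics/s10.png",cv2.resize(a,None,fx=4,fy=4))
E
```

```text
mount -0.0031372801994173725 0.16510032756657636 [0.6117291  0.06525265 0.0574496 ] [-0.94539015 -0.60627972  3.41174274]
```

View pics/s10.png

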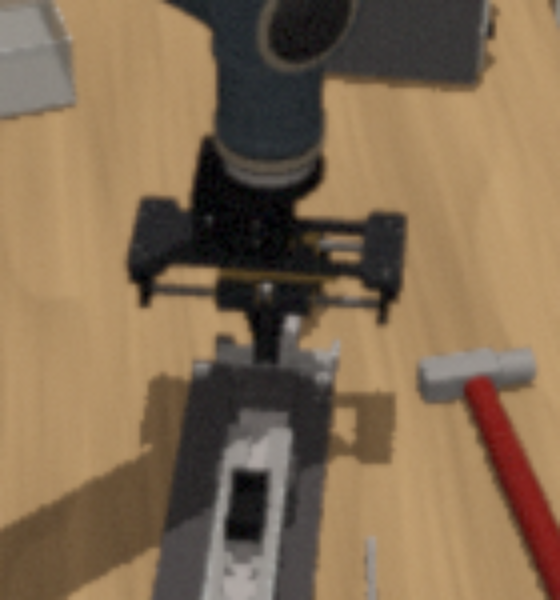

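>>> send_rows --deltas '[0,0,-0.8,0,0,0,0,0,0,0,0,0]'

```text
t: 17.35
ee_pos: [0.6117, 0.0652, 0.0573]
tcp_rot: [0.704, -0.073, 0.073, -0.703]
force: [-3.0, -1.0, 8.9]
opening: 0.003
```

>>> send_rows --deltas '[0,0,3,0,0,0,0,0,6,0,0,0,0,0,15,0,0,0,0,-5,25,0,0,0,-6,-30,30,0,0,0,-6,-30,30,0,0,0,-6,-30,20,0,0,0,-6,-30,0,0,0,0,0,0,0,0,0,0,0,0,0,0,0,0]'

```text
t: 18.35
ee_pos: [0.5876, -0.0604, 0.1861]
tcp_rot: [-0.703, 0.073, -0.074, 0.703]
force: [-0.6, 1.1, -0.0]
opening: 0.005
```

```bash
python3 - <<'E'
from h import *
s=r.state();m=np.load("m2.npz");print(s["t"],s["ee_pos"],s["force"])
c=cam("wrist",s);p,d=read_camera("wrist");cv2.imwrite("pics/w11.png",p[:320,:,::-1]);np.save("pics/w11.npy",d)
import pickle;pickle.dump(s,open("pics/w11.pkl","wb"))
p,d=read_camera("side");a=p[150:360,260:400,::-1];cv2.imwrite("pics/s11.png",cv2.resize(a,None,fx=2.8,fy=2.8))
E
```

```text
18.35 [ 0.58763212 -0.06035353  0.18606431] [-0.62285622  1.09229913 -0.02554481]
```

View pics/w11.png

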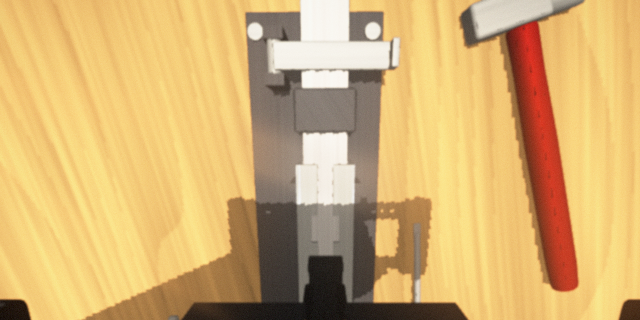

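View pics/s11.png

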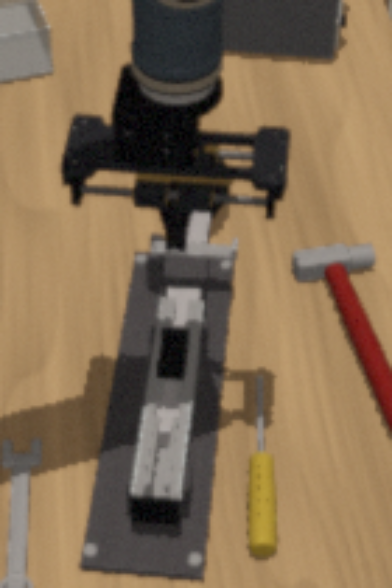

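>>> send_rows --deltas '[-4,-30,20,0,0,0,-4,-30,20,0,0,0,-4,-20,20,0,0,0,0,0,0,0,0,0,0,0,0,0,0,0]'

```text
t: 18.95
ee_pos: [0.5759, -0.138, 0.245]
tcp_rot: [-0.703, 0.072, -0.072, 0.704]
force: [-0.8, 0.6, -1.3]
opening: 0.007
```

```bash
python3 - <<'E'
from h import *
import pickle
m=np.load("m2.npz")
def W(c,d,u,v):
    o,q=ray(c,u,v);X=o+q*d[v,u];P=X[:2]-m["o"];return [round(float(a)*1000,1) for a in (P@m["x"],P@m["y"],X[2])]
s=pickle.load(open("pics/w11.pkl","rb"));c=cam("wrist",s);d=np.load("pics/w11.npy")
for u in range(275,400,8):print(u,W(c,d,u,55))
print("collar",W(c,d,325,110))
s=r.state();c=cam("wrist",s);p,d=read_camera("wrist");cv2.imwrite("pics/w12.png",p[:320,:,::-1]);np.save("pics/w12.npy",d)
print(s["t"],s["ee_pos"])
for v in range(120,260,6):print(v,W(c,d,322,v))
E
```

```text
275 [-34.8, 165.4, 56.2]
283 [-29.1, 165.2, 57.0]
291 [-23.6, 165.3, 56.5]
299 [-17.9, 164.9, 58.3]
307 [-12.5, 165.3, 55.8]
315 [-6.9, 165.3, 55.6]
323 [-1.4, 165.2, 56.3]
331 [4.2, 165.2, 56.1]
339 [9.8, 165.0, 57.1]
347 [15.3, 165.0, 56.9]
355 [20.9, 165.1, 56.4]
363 [26.5, 165.0, 56.5]
371 [32.0, 165.0, 56.8]
379 [37.8, 165.2, 55.1]
387 [-0.7, 116.6, 347.8]
395 [46.7, 162.9, 68.8]
collar [-0.1, 128.5, 66.6]
18.95 [ 0.57588682 -0.13795981  0.24504308]
120 [1.1, 45.0, 50.0]
126 [1.1, 39.9, 48.3]
132 [1.0, 34.7, 49.5]
138 [1.0, 29.5, 48.9]
144 [1.0, 24.3, 49.9]
150 [1.3, 21.1, 88.9]
156 [1.3, 16.3, 88.8]
162 [1.1, 10.1, 73.0]
168 [1.1, 5.0, 72.1]
174 [1.1, 0.0, 73.9]
180 [1.1, -5.4, 72.3]
186 [1.1, -10.3, 74.4]
192 [1.1, -15.7, 73.1]
198 [1.1, -18.6, 86.8]
204 [1.1, -23.4, 88.8]
210 [0.9, -36.6, 50.3]
216 [0.8, -42.7, 49.3]
222 [0.8, -48.6, 49.5]
228 [0.8, -54.4, 49.9]
234 [0.8, -60.3, 50.3]
240 [0.8, -66.6, 49.8]
246 [0.6, -80.2, 25.5]
252 [0.6, -87.1, 24.6]
258 [0.5, -93.7, 24.8]
```

View pics/w12.png

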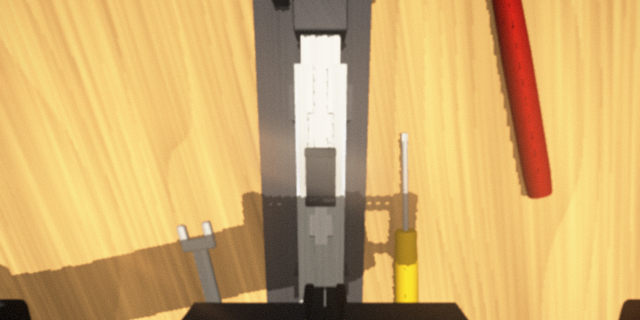

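Both checks agree: the keeper is level at about 56.5 mm and the pad is fully up at 74 mm, with about 40 mm of slide. The robot is clear, so I'm handing in.

```bash
python3 -c "
from bench import r
print(r.sign_off())"
```

```text
the job is handed in; nothing more can be done
None
```

The arm is shortened by one hole with its button popped up, and the keeper strap lies flat across the inner tube behind the collar. I handed the job in at about 19 s of the 58 s allowed.

**Button and slide:** I pressed the button about 6 mm with roughly 5 N and slid the tube clear of the first hole. Then I let the button go and pushed only on the pad ridge with 3–5 N. It stopped firmly about 40 mm in, where I pushed up to 8.7 N to be sure, then backed off.

**Keeper:** I swung the keeper over and pressed it down with at most 8.9 N.

**Last checks:**
- **Button:** The pad floor measured about 73–74 mm above the bench, which is fully up, so the button is in the next hole.
- **Keeper:** The strap's upper face was level at 56–57 mm along its whole length (57 mm when fully down). The collar, 66 mm high, sits next to it on the mount side.
- **Tools and containers:** The wrench, screwdriver and hammer looked unmoved in the last wrist view. I never went near the bin, jar or tape measure, and I did not measure any of them again.

No check failed. The only disagreement was in the first top-camera position estimate, which was about 5–10 mm off from the close wrist-camera one. I used the wrist measurement, which matched the given sizes.

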